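# Pin the bonding jig shut and keep it pressed

## Task

A glass chip is to be bonded in the hinged jig on the bench. First slide the jig's carriage by its grip until the white line on the grip stands at the long centre mark on the front rail, then swing the open lid down to rest on its rubber pad, and then take the steel pin from its stand and push it down through the lid, the carriage and the base until its collar is tight on the lid and the lid is pressed fully shut. Finish while still holding the pin down, because the pad lifts the lid again as soon as you let go; leave the timer, the cap and the specimen cup where they are.

Things in the scene. Friction and masses are not known exactly. Their poses are not given: they have to be found in the camera images.
- jig: aluminium jig base, screwed to the bench, 160 x 180 mm, top 20 mm above the bench. Origin on the bench, z up, +x from the front rail to the lid's hinge (at start roughly away from the robot), +y along the carriage's track. Spans x -85..+75, y -90..+90 mm; 7 mm high rails on its front and side edges; hinge lugs at x +62, y +-63, up to 46 mm over the bench
- carriage (a joint): position of the carriage along the track, in m: 0 = end stop at the jig's -y side, 0.100 = other end stop; 0.050 = at the centre mark, where its window lies over the pin hole. No stop or detent at the mark. It slides with about 1.5 N of friction and stays where left
- carriage_grip (a point): centre of the carriage's black grip block, 20 x 20 mm, 29 mm high (top 14 mm above this point, which is 42 mm above the bench), white line on its front face; at x -66 mm in the jig's frame, 12 mm clear of the shut lid's edge. The carriage is a grey plate 6 mm thick with a 24 (x) x 20 (y) mm window for the pin and a glass chip
- slide_mark (a point): fixed point where the centre of the carriage grip stands when the carriage is at the centre mark (the long black line on the front rail, between ten short ones 10 mm apart); same height as carriage_grip; travel is along y of the jig
- lid_hinge (a point): middle of the lid's hinge axis, on the jig, 36 mm above the bench; axes as the jig's, the hinge turns about y. The lid's outer face is 4 mm outside the axis; shut, it is 40 mm above the bench. Swung down, the lid comes to rest on its rubber pad still 0.08 rad open; from there the sprung pad yields: fully shut (hard stop) takes about 11 N at the pin hole, and released it springs back to 0.08 rad
- lid_edge (a point): middle of the free edge of the lid (steel, 110 mm wide, 10 mm thick), on its outer face, 106 mm from the hinge; frame turns with the lid: x from edge to hinge, z out of the outer face, so the lid's angle is the tilt of z from vertical: 0 = fully shut and level, 1.57 = upright. Starts at 1.26 to 1.67 rad: push on the outer face, from the far side. Stiff hinge, 0.15 N m: stays where left
- lid_hole (a point): centre of the pin hole in the lid, on the outer face, 77 mm from the hinge axis along the lid; 15 mm hole, 2 mm chamfer, shut, 20 mm straight above base_hole (26 mm when resting on the pad); axes as lid_edge
- base_hole (a point): centre of the mouth of the pin hole in the base, 20 mm above the bench; 15 mm through hole down to the bench
- pin_grip (a point): middle of the steel pin's ringed grip, where to grasp: 22 mm across, from 22 mm below to 18 mm above this point. Below it a collar 36 mm across, 6 mm thick, then the shank, 12 mm across, 34 mm long, its last 10 mm tapered. z points up along the pin. 60 to 130 g. At start upright in its stand, collar on the stand's top, this point 64 mm above the bench; fully home 68 mm, collar on the lid
- pin_tip (a point): centre of the pin's foot, 62 mm below pin_grip along the pin; fully home it is 14 mm below base_hole
- pin_stand: fixed grey block 56 x 56 mm, 36 mm high, with a 72 mm square foot and a 15 mm hole for the pin; origin on the bench under its centre; to the right of the jig
- timer_mid (a point): centre of a loose flat white timer, 58 x 72 x 18 mm; leave it alone
- yellow_cap_mid (a point): centre of a loose small cream screw cap, 22 mm across, 14 mm high; leave it alone
- specimen_cup_mid (a point): centre of a loose specimen cup with a lid, 48 mm across, 50 mm high; leave it alone
Mind the look-alikes: they are no part of the job. Of the things shaped like the part that bears pin_grip, the bare steel one is meant.

How it is judged:
By the outcome, as a careful person would: the job done as asked, in the order asked, and still so for the second after the job is handed in, while the arm keeps its last pose, push and grip.
It also fails if it takes over 72 s, if anything falls off the work surface, if the arm or the gripper's body presses on something with over 40 N, if the wrist force passes 120 N, or if a joint passes its speed limit or range.

## Robot

A 6-joint arm with a two-finger parallel gripper is mounted at the origin on a cart in front of the work surface, level with it; the furniture and walls round the work are solid. World frame = base frame: x ahead of the robot, y to its left, z up, the work surface at z = 0. Lengths are in mm, angles in rad, forces in N, time in s.
With the tool pointing down it reaches from about 275 to 1000 mm from the base axis. Payload 8.4 kg.
Tool frame: the origin (TCP) lies at the very end of the fingers, on their centre line; the grasp point (between the pads) lies 19 mm behind it (r.pinch_z is the distance from the TCP to the grasp point, in mm); z points along the fingers, y is the line along which they close (so a half turn about z gives the same grasp; the last joint's range is limited). The gripper opens to 85 mm and grips with 20 to 120 N. Pads are 22 mm wide; open, the fingers measure 114 mm over their backs; the gripper's body (76 mm by 85 mm) begins 54 mm behind the grasp point. The pads swing forward as they close: fully open they stand 13 mm farther back than shut.
Start: joints at [-1.209, 0.353, 1.633, -0, 1.155, -0.002], TCP at [222.391, -584.098, 231.281] pointing down, gripper open.
Joint ranges: [-2.63, 2.63], [-0.92, 2.1], [0.06, 2.66], [-1.3, 4.44], [0, 2.69], [-3.02, 3.02]. Speed limits (rad/s): [2.22, 2.22, 2.79, 3.14, 3.14, 3.14].

## Interface

Orientations are given as [roll, pitch, yaw] about the fixed x, y, z axes, in that order (R = Rz(yaw) Ry(pitch) Rx(roll)).
In Python, from rig import r gives the robot as it stands.
- The arm moves only by the tool carry_out, never from a script. Its argument "series" is a list of rows, each a list of 7 numbers: the turn, a rotation vector about the tool's x, y, z as a fraction of full scale, then the shift along the tool's x, y, z as a fraction of full scale, then the gripper command: -1 is fully open, 1 is shut, values between are in proportion. A call has 1 to 8 rows; each row is the pose to reach, as a shift and turn from the pose commanded when the call began, along the tool's axes at that moment, turning the shorter way round; what a row does not reach only later rows make up. Full scale, the value 1, is 0.25 m for a shift and pi rad for a turn. A row lasts 1/8 s, in which the tool goes at most 62.5 mm and 10.7 degrees, less where a joint would pass 70% of its speed; a pose out of reach is approached as far as the arm can. A call with a number of a shift or a turn outside -1 to 1 is refused whole. A call with a gripper value outside its range is refused whole. The fingers move at their own pace and stop on an object; "force" is the grip in N (left out, the last holds). Time passes only in rows, so rows that repeat a pose let the fingers close. It gives the time, the measured TCP pose, the force, the opening and the grip force at its end, in the units of the state.
- r.sense(): the state, without advancing time (a new reading comes with each control period).
- r.grab_frame(name): name is "scene" or "top"; returns the picture (480x640x3 uint8, red, green, blue); there is no depth.
- r.get_calibration(name): a dict with "K" (3x3 intrinsics, pixels), "distortion" ([k1, k2, p1, p2, k3] as OpenCV has them; the pictures are not rectified), "pose" (4x4, takes a point from camera to world coordinates). Camera axes: x right, y up, looking along -z (the intrinsics and any distortion apply to the point x, -y, -z); pixel columns grow to the right and rows downward; lengths in mm; the calibration is good to about 2 mm. A picture is of the moment at which its call begins. get_calibration takes no time and is no camera call.
- r.sign_off(): hands the job in; it is judged then, once.
Trained networks look in the newest picture that a camera, given by its name, has taken for a name from the list of things; names that differ only in an ending like _2 or _b are one class to them, and where a whole thing is asked for, a point or a joint stands for the part that bears it (a point fixed in the world has none). Each returns a list of dicts, best first, with "score" (0 to 1); they miss things now and then, are a little off and sometimes report something else, mostly with a low value. They report only what shows in the picture. A call takes as long as a camera call. They do not tell look-alikes from the thing itself.
- r.silhouettes(camera, label): "region" (480x640 bool, what is visible of it) and "position" ([row, column] in pixels, amid what is visible of it).
The state is a dict: "clock": time; "qpos": joint angles; "qvel": joint speeds; "joint_efforts": joint torques, N m; "eef_pos": TCP position; "tcp_rot": TCP orientation; "contact_force": force on the tool from outside, world axes, zero at the start; "wrist_torque": the same for the moment, N m; "opening": opening from 0.0 (shut) to 1.0 (fully open); "grasp_force": force on a finger pad.
Only numpy, scipy, OpenCV 4.12 (cv2) and the standard library are available. Lean on these libraries where they do the work, as an engineer would, in place of code of your own. Each camera call takes 0.05 s, during which the arm holds its last target. There are 200 camera calls.

## Working session

There is one attempt and no reset: what is moved stays moved. The work goes in short steps, Python scripts to look and compute and a tool call to move; the robot and the scene stay as the last step left them, time stands still between calls to the robot, and variables do not carry over. Pictures are saved under pics/ and viewed, at most 10 in all, crops included, and the job is handed in when it is done.

Besides the shell and the picture viewer there is one more tool, called in YAML: its name, and indented under it one key for each argument. carry_out: Moves the arm, as the interface text tells. Its arguments: {"type":"object","properties":{"series":{"type":"array"},"force":{"type":"number"}},"required":["series"]}

```bash
mkdir -p pics; ls
cat > h.py <<'E'
import numpy as np, cv2
from rig import r
from scipy.spatial.transform import Rotation as R
def cal(n):
    c=r.get_calibration(n); return np.array(c["K"],float),np.array(c["distortion"],float),np.array(c["pose"],float)
F=np.diag([1.,-1,-1])
def ray(n,px):
    K,d,P=cal(n); u=cv2.undistortPoints(np.array([[px]],float),K,d)[0,0]
    return P[:3,3],P[:3,:3]@F@np.array([u[0],u[1],1])
def onz(n,col,row,z):
    o,v=ray(n,(col,row)); return o+v*(z-o[2])/v[2]
def proj(n,pts):
    K,d,P=cal(n); p=(np.array(pts,float).reshape(-1,3)-P[:3,3])@P[:3,:3]@F
    return cv2.projectPoints(p.reshape(-1,1,3),np.zeros(3),np.zeros(3),K,d)[0].reshape(-1,2)
def tri(a,b): # (cam,(col,row)) x2
    (o,v),(p,w)=ray(*a),ray(*b); s=np.linalg.lstsq(np.c_[v,-w],p-o,rcond=None)[0]
    x,y=o+v*s[0],p+w*s[1]; return (x+y)/2,np.linalg.norm(x-y)
def save(n,f,crop=None,k=1):
    im=r.grab_frame(n)[:,:,::-1]
    if crop: a,b,c,d=crop; im=im[b:d,a:c]
    cv2.imwrite("pics/"+f,cv2.resize(np.ascontiguousarray(im),None,fx=k,fy=k,interpolation=cv2.INTER_CUBIC))
def goto(p,rpy=None):
    """print tool-frame shift/turn fractions from measured pose to world p,rpy"""
    s=r.sense(); R0=R.from_euler('xyz',s["tcp_rot"])
    if np.size(s["tcp_rot"])!=3: print(s["tcp_rot"])
    t=R0.inv()*(R.from_euler('xyz',rpy) if rpy is not None else R0)
    print("turn",np.round(t.as_rotvec()/np.pi,4),"shift",np.round(R0.inv().apply(np.array(p)-s["eef_pos"])/250,4))
E
python3 - <<'E'
from h import *
save("scene","s0.png");save("top","t0.png")
s=r.sense();print(s, r.pinch_z)
for n in("scene","top"):
  print(n,np.round(cal(n)[2],3).tolist())
  for l in("jig","carriage_grip","lid_edge","pin_grip","pin_stand","timer_mid","yellow_cap_mid","specimen_cup_mid"):
    print(l,[(round(d["score"],2),np.round(d["position"]).tolist(),int(d["region"].sum())) for d in r.silhouettes(n,l)])
E
```

```text
pics
{'clock': 0.1, 'qpos': array([-1.20940545e+00,  3.53636035e-01,  1.63403761e+00, -4.55846084e-07,
        1.15522458e+00, -2.40838715e-03]), 'qvel': array([-0.00090389, -0.00170192, -0.00281761, -0.00046881, -0.00145056,
        0.00037054]), 'joint_efforts': array([-1.38100018e-03, -6.06362844e+01, -3.42820108e+01, -1.54194277e-04,
        4.05205952e-03, -1.85373773e-05]), 'eef_pos': array([ 222.23636851, -583.69797294,  230.61055178]), 'tcp_rot': array([-3.14028708e+00, -2.72752558e-06,  3.63799443e-01]), 'contact_force': array([-0.03057134,  0.13419705,  0.80089973]), 'wrist_torque': array([ 0.00503206,  0.00631206, -0.02579663]), 'grasp_force': 0.0, 'opening': 1.0041130526865925} 18.700000000000003
scene [[-0.858, 0.385, -0.34, 168.375], [-0.513, -0.664, 0.544, 448.357], [-0.016, 0.641, 0.767, 827.857], [0.0, 0.0, 0.0, 1.0]]
jig [(0.86, [267.0, 306.0], 8156)]
carriage_grip [(0.82, [257.0, 327.0], 1448)]
lid_edge [(0.96, [213.0, 288.0], 1190)]
pin_grip [(0.91, [199.0, 458.0], 400), (0.78, [182.0, 410.0], 345), (0.65, [216.0, 288.0], 1157)]
pin_stand [(0.95, [199.0, 405.0], 907)]
timer_mid [(0.92, [398.0, 334.0], 1755)]
yellow_cap_mid [(0.57, [342.0, 354.0], 141), (0.57, [267.0, 302.0], 7981)]
specimen_cup_mid []
top [[-0.029, 0.992, -0.125, 365.693], [-1.0, -0.028, 0.004, -107.597], [0.0, 0.125, 0.992, 1187.205], [0.0, 0.0, 0.0, 1.0]]
jig [(0.94, [231.0, 295.0], 6390)]
carriage_grip [(0.92, [246.0, 314.0], 1228)]
lid_edge [(0.61, [202.0, 302.0], 535)]
pin_grip [(0.64, [323.0, 428.0], 231), (0.47, [270.0, 424.0], 231)]
pin_stand [(0.68, [273.0, 416.0], 875)]
timer_mid [(0.81, [320.0, 209.0], 943), (0.39, [247.0, 313.0], 1264), (0.27, [268.0, 425.0], 232)]
yellow_cap_mid [(0.65, [308.0, 256.0], 77), (0.24, [275.0, 416.0], 888)]
specimen_cup_mid [(0.63, [168.0, 246.0], 437), (0.37, [249.0, 314.0], 1299)]
```

View pics/s0.png

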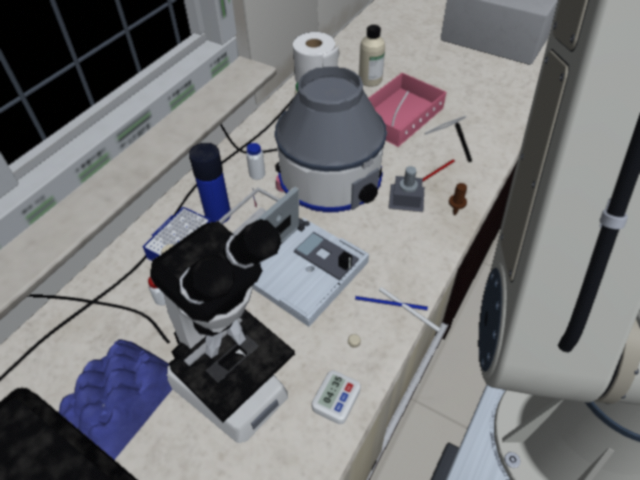

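View pics/t0.png

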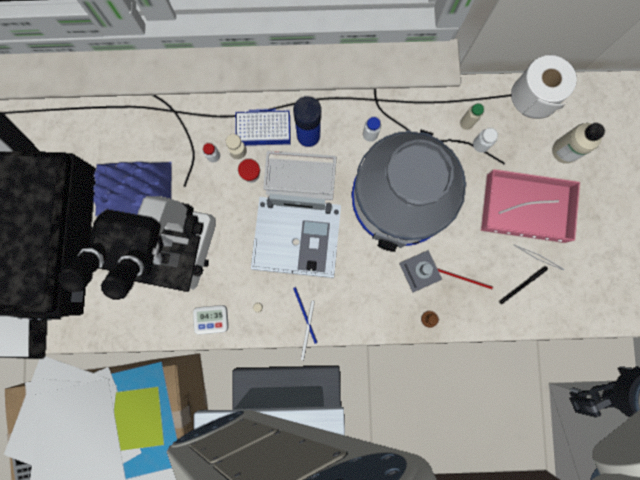

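The scene view shows the jig at (310,265) with its lid upright, and the stand at (407,190). Two things look like the pin: a bare steel one in the stand (scene 410,178; top 424,270) and a brown one on the bench (scene 458,198; top 429,319). The steel one in the stand fits the description, so I'll confirm it in enlarged crops.

Run:
```python
from h import *
save("scene","s1.png",(240,160,480,330),3.3);save("top","t1.png",(240,145,460,300),3.6)
```

```text
(no output)
```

View pics/s1.png

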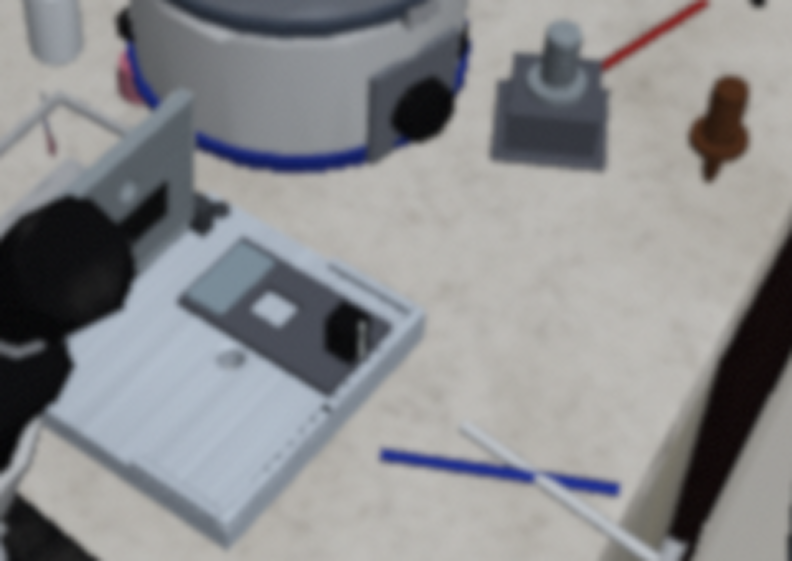

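View pics/t1.png

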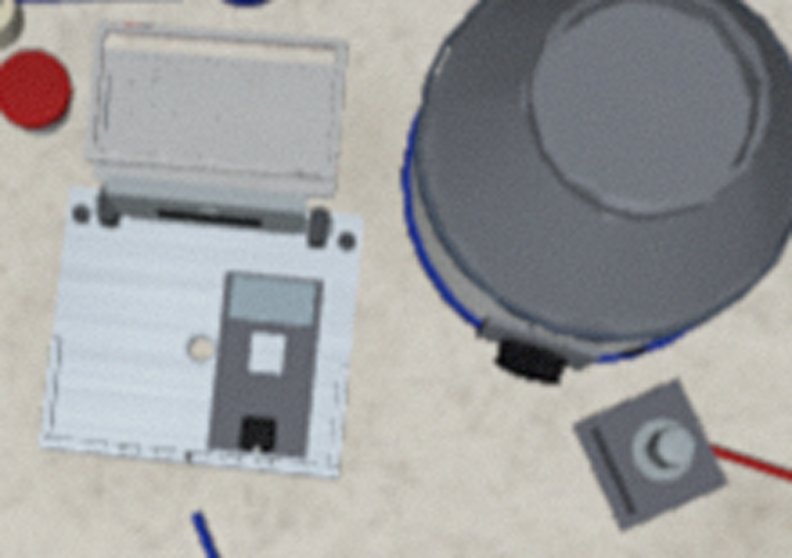

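The crops confirm it: the bare steel pin stands in its block (scene crop 562,50; top crop 665,448), and the brown one is the look-alike. The carriage sits right of the mark, the lid is upright, and a grey tray or rack stands just behind it. Next I'll fit the jig pose.

```bash
cat > fit.py <<'E'
from h import *
from scipy.optimize import least_squares
T=lambda x,y:(240+x/3.6,145+y/3.6)
S=lambda x,y:(240+x/3.3,160+y/3.3)
# jig pts
obs=[("top",T(201,348),(-15,0,20)),("top",T(41,447),(-85,90,24)),("top",T(340,475),(-85,-90,24)),("top",T(72,188),(75,90,20)),("top",T(363,215),(75,-90,20)),
("scene",S(231,358),(-15,0,20)),("scene",S(424,318),(-85,-90,27)),("scene",S(225,545),(-85,90,24)),("top",T(190,457),(-80,0,27)),("scene",S(328,407),(-83,0,27))]
def W(p,x):
    c,s=np.cos(p[2]),np.sin(p[2]); return np.array([p[0]+c*x[0]-s*x[1],p[1]+s*x[0]+c*x[1],x[2]])
def res(p): return np.concatenate([proj(n,W(p,x))[0]-np.array(o) for n,o,x in obs])
f=least_squares(res,[480,-50,0],x_scale=[100,100,1])
if __name__=="__main__":
    p=f.x; print("jig",np.round(p,3)); print(np.round(f.fun.reshape(-1,2),1).tolist())
    for n,z in (("mark",(-66,0,42)),("hinge",(62,0,36)),("hole",(-15,0,20))): print(n,W(p,z).round(1))
    J=lambda w:(lambda d:(np.cos(p[2])*d[0]+np.sin(p[2])*d[1],-np.sin(p[2])*d[0]+np.cos(p[2])*d[1]))(w[:2]-p[:2])
    print("grip top",J(onz("top",*T(258,425),56)), J(onz("scene",*S(350,330),48)))
    print("pin top",onz("top",*T(672,445),82),onz("scene",*S(563,30),82),tri(("top",T(672,445)),("scene",S(563,32))))
    print("stand",[onz("top",*T(*q),z).round(1) for q,z in (((574,424),0),((680,378),0),((726,486),0),((622,530),0))])
    print("tray floor", [onz("top",*T(*q),z).round(1) for q in((100,25),(345,45),(335,190),(90,160)) for z in (0,60)])
    for a in (1.26,1.4,1.5,1.57,1.67):
        e=[proj(n,W(p,(62-106*np.cos(a)+4*np.sin(a),y,36+106*np.sin(a)+4*np.cos(a))))[0] for n in("top","scene") for y in(-55,55)]
        print(a,[np.round((q-np.array(c))*k).tolist() for q,(c,k) in zip(e,[((240,145),3.6)]*2+[((240,160),3.3)]*2)])
E
python3 fit.py
```

```text
jig [ 5.20566e+02 -6.67350e+01 -1.33000e-01]
[[-1.0, -0.1], [-1.7, 0.0], [-1.6, 1.0], [-1.4, -0.3], [-0.7, 0.6], [0.4, -0.3], [1.4, -2.5], [0.8, -5.1], [-1.4, -0.8], [0.5, 1.1]]
mark [455.1 -58.   42. ]
hinge [582. -75.  36.]
hole [505.7 -64.7  20. ]
grip top (np.float64(-60.41195705588217), np.float64(-41.90879456524293)) (np.float64(-68.05081489362351), np.float64(-37.65624797746554))
pin top [ 434.89029019 -335.33788613   82.        ] [ 436.31690324 -335.65231707   82.        ] (array([ 435.4663806 , -335.38552633,   80.9000711 ]), np.float64(1.075726256361593))
stand [array([ 454.6, -293. ,    0. ]), array([ 481. , -359.4,    0. ]), array([ 414.1, -383.8,    0. ]), array([ 389.3, -319.1,    0. ])]
tray floor [array([713.7,  -7.7,   0. ]), array([696.1, -12.8,  60. ]), array([ 696.4, -160.9,    0. ]), array([ 679.7, -158.3,   60. ]), array([ 604.2, -151.7,    0. ]), array([ 592.1, -149.4,   60. ]), array([ 6.275e+02, -1.000e-01,  0.000e+00]), array([614.3,  -5.5,  60. ])]
1.26 [[299.0, 245.0], [99.0, 224.0], [221.0, 114.0], [83.0, 237.0]]
1.4 [[301.0, 218.0], [101.0, 197.0], [200.0, 99.0], [61.0, 220.0]]
1.5 [[303.0, 199.0], [103.0, 178.0], [185.0, 89.0], [46.0, 209.0]]
1.57 [[305.0, 186.0], [105.0, 165.0], [174.0, 83.0], [35.0, 203.0]]
1.67 [[307.0, 167.0], [107.0, 147.0], [159.0, 76.0], [20.0, 195.0]]
```

```bash
sed -i 's/("scene",S(225,545),(-85,90,24))/("scene",S(225,545),(-85,90,0))/' fit.py
cat > g.py <<'E'
from fit import *
p=f.x
E
python3 - <<'E'
from g import *
print(p.round(3),np.round(f.fun.reshape(-1,2),1).tolist())
print("rim",tri(("top",T(345,45)),("scene",S(60,98))))
print("vessel knob",onz("top",*T(530,380),40),onz("top",*T(590,365),0))
print("vessel right/top",tri(("top",(420,171)),("scene",(329,85))))
q=W(p,(-66,-40,42)); print(q); 
goto([q[0],q[1],120],[np.pi,0,p[2]])
E
```

```text
[ 5.21487e+02 -6.83830e+01 -1.37000e-01] [[-0.3, -0.5], [-1.1, -0.6], [-1.0, 0.7], [-0.5, -0.9], [0.2, 0.3], [0.4, -1.1], [1.4, -3.1], [1.0, 1.4], [-0.8, -1.3], [0.4, 0.4]]
rim (array([ 682.06306236, -157.92137978,   55.43388155]), np.float64(2.416730516558927))
vessel knob [ 478.44820101 -261.8865263    40.        ] [ 490.55711596 -304.50839284    0.        ]
vessel right/top (array([ 601.13733304, -299.66122513,  241.29689786]), np.float64(2.2003674073207216))
[450.63132337 -98.9691173   42.        ]
turn [-0.     -0.      0.1595] shift [ 1.5437 -1.4886  0.4451]
```

carry_out:
  series:
    - [0,0,0.05,0.18,-0.17,0,-1]
    - [0,0,0.1,0.36,-0.34,0,-1]
    - [0,0,0.16,0.54,-0.51,0,0]
    - [0,0,0.16,0.72,-0.68,0,0]
    - [0,0,0.16,0.9,-0.85,0,0]
    - [0,0,0.16,0.98,-0.95,0,0]
    - [0,0,0.16,0.98,-0.95,0,0]

```text
clock: 1.88
eef_pos: [367.4, -273.1, 231.5]
tcp_rot: [-3.141, -0.0, -0.136]
contact_force: [-1.0, 0.0, 0.7]
opening: 0.502
grasp_force: 0.0
```

Run:
```python
from g import *
s=r.sense();print(s["eef_pos"],s["tcp_rot"],s["opening"],s["clock"])
q=W(p,(-66,-40,42));goto([q[0],q[1],75],[np.pi,0,p[2]])
```

```text
[ 367.39081888 -273.14421314  231.49967773] [-3.14146063e+00 -3.07577836e-04 -1.35728578e-01] 0.5023191707833972 1.875
turn [-0.     -0.0001  0.0005] shift [ 0.2354 -0.7353  0.6262]
```

carry_out:
  series:
    - [0,0,0,0.06,-0.18,0.14,0]
    - [0,0,0,0.12,-0.36,0.28,0]
    - [0,0,0,0.18,-0.54,0.42,0]
    - [0,0,0,0.235,-0.7,0.55,0]
    - [0,0,0,0.235,-0.735,0.6,0]
    - [0,0,0,0.235,-0.735,0.626,0]
    - [0,0,0,0.235,-0.735,0.626,0]

```text
clock: 2.75
eef_pos: [450.4, -102.2, 75.0]
tcp_rot: [3.141, -0.0, -0.14]
contact_force: [-0.6, 0.2, 0.3]
opening: 0.502
grasp_force: 0.0
```

Run:
```python
from g import *
s=r.sense();print(s["eef_pos"],s["tcp_rot"],s["opening"],s["clock"])
save("scene","s2.png",(260,180,400,290),5.6)
q=W(p,(-66,-40,42));goto([q[0],q[1],32],[np.pi,0,p[2]])
```

```text
[ 450.39791825 -102.24502954   74.97772433] [ 3.14135217e+00 -1.71358803e-04 -1.39822206e-01] 0.5024373483029821 2.75
turn [ 0.0001 -0.0002 -0.0009] shift [-0.0018 -0.0134  0.1733]
```

View pics/s2.png

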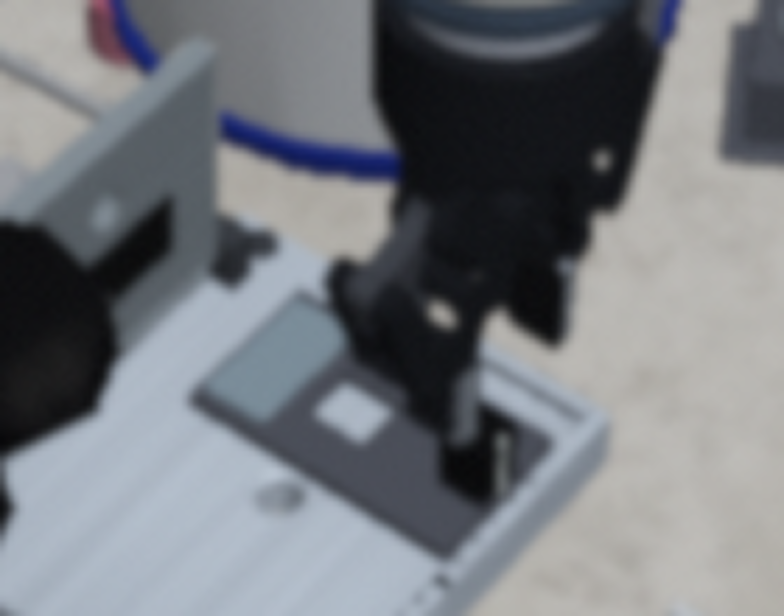

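The open fingers (crop 450,400 and 550,310) straddle the grip block (480,465), so I can descend and close.

carry_out:
  series:
    - [0,0,0,0,-0.013,0.08,0]
    - [0,0,0,0,-0.013,0.17,0]
    - [0,0,0,0,-0.013,0.17,0]
    - [0,0,0,0,-0.013,0.17,1]
    - [0,0,0,0,-0.013,0.17,1]
    - [0,0,0,0,-0.013,0.17,1]
    - [0,0,0,0,-0.013,0.17,1]
  force: 25

```text
clock: 3.68
eef_pos: [451.6, -98.2, 33.4]
tcp_rot: [3.141, -0.002, -0.139]
contact_force: [-2.3, -1.8, 7.5]
opening: 0.226
grasp_force: 28.0
```

carry_out:
  series:
    - [0,0,0,0,0.012,-0.006,1]
    - [0,0,0,0,0.024,-0.006,1]
    - [0,0,0,0,0.032,-0.006,1]
    - [0,0,0,0,0.032,-0.006,1]

```text
clock: 4.18
eef_pos: [450.6, -106.1, 33.6]
tcp_rot: [3.141, -0.002, -0.139]
contact_force: [3.6, -1.5, -13.4]
opening: 0.225
grasp_force: 27.5
```

carry_out:
  series:
    - [0,0,0,0,0.008,0,1]
    - [0,0,0,0,0.016,0,1]
    - [0,0,0,0,0.016,0,1]

```text
clock: 4.55
eef_pos: [450.1, -109.2, 33.7]
tcp_rot: [-3.141, -0.001, -0.139]
contact_force: [7.3, 7.1, -14.2]
opening: 0.226
grasp_force: 27.7
```

carry_out:
  series:
    - [0,0,0,0,-0.05,0.003,1]
    - [0,0,0,0,-0.1,0.003,1]
    - [0,0,0,0,-0.15,0.003,1]
    - [0,0,0,0,-0.19,0.003,1]
    - [0,0,0,0,-0.204,0.003,1]
    - [0,0,0,0,-0.204,0.003,1]
    - [0,0,0,0,-0.204,0.003,1]

```text
clock: 5.42
eef_pos: [456.7, -58.7, 33.4]
tcp_rot: [-3.141, -0.001, -0.139]
contact_force: [2.1, 1.7, 5.4]
opening: 0.225
grasp_force: 30.2
```

Run:
```python
from g import *
s=r.sense();e=s["eef_pos"];print(e,s["tcp_rot"],s["contact_force"])
d=e-np.array([450.1,-109.2,33.7]);print(np.hypot(d[0],d[1]),np.arctan2(-d[0],d[1]))
goto([457.0,-59.7,e[2]])
```

```text
[456.74171672 -58.73130512  33.3949075 ] [-3.14123483e+00 -7.25181021e-04 -1.38531684e-01] [2.08699726 1.65782627 5.37072958]
50.90384626061169 -0.1308488008391775
turn [0. 0. 0.] shift [ 0.0016  0.0037 -0.    ]
```

carry_out:
  series:
    - [0,0,0,0.0,0.004,0,1]
    - [0,0,0,0.0,0.004,0,1]
    - [0,0,0,0.0,0.004,0,1]

```text
clock: 5.8
eef_pos: [456.6, -59.9, 33.4]
tcp_rot: [-3.141, -0.001, -0.139]
contact_force: [1.9, 0.9, 6.9]
opening: 0.224
grasp_force: 30.2
```

carry_out:
  series:
    - [0,0,0,0,0,0,0]
    - [0,0,0,0,0,0,0]
    - [0,0,0,0,0,-0.12,0]
    - [0,0,-0.06,0,0,-0.17,0]
    - [0,0,-0.12,0,0,-0.17,0]
    - [0,0,-0.18,0,0,-0.17,0]
    - [0,0,-0.24,0,0,-0.17,0]
    - [0,0,-0.3,0,0,-0.17,0]

```text
clock: 6.8
eef_pos: [455.6, -60.1, 75.3]
tcp_rot: [-3.141, 0.001, 0.805]
contact_force: [0.8, -0.3, -0.1]
opening: 0.5
grasp_force: 0.0
```

Run:
```python
from g import *
s=r.sense();e=s["eef_pos"];print(e,s["tcp_rot"],s["qpos"][5],s["clock"],s["opening"])
save("scene","s3.png",(260,190,380,280),6.6)
print("line px dir/mark proj", (proj("scene",[W(p,(-76,y,42)) for y in(-2,0,2)])-[260,190])*6.6,(proj("scene",[W(p,(-80,y,27)) for y in(-2,0,2)])-[260,190])*6.6)
goto([456.9,-59.7,34],[np.pi,0,-.137+np.pi/2])
```

```text
[455.58910184 -60.11813242  75.27158642] [-3.14065704e+00  5.81366971e-04  8.04630785e-01] 0.6315434286011812 6.8 0.4996034012813446
line px dir/mark proj [[511.2392135  568.03373813]
 [506.70381675 572.76899177]
 [502.15922376 577.51388323]] [[522.30658354 608.25402713]
 [517.82774216 612.98235045]
 [513.33990851 617.72020811]]
turn [-4.000e-04  1.000e-04 -1.973e-01] shift [0.0049 0.0027 0.165 ]
```

View pics/s3.png

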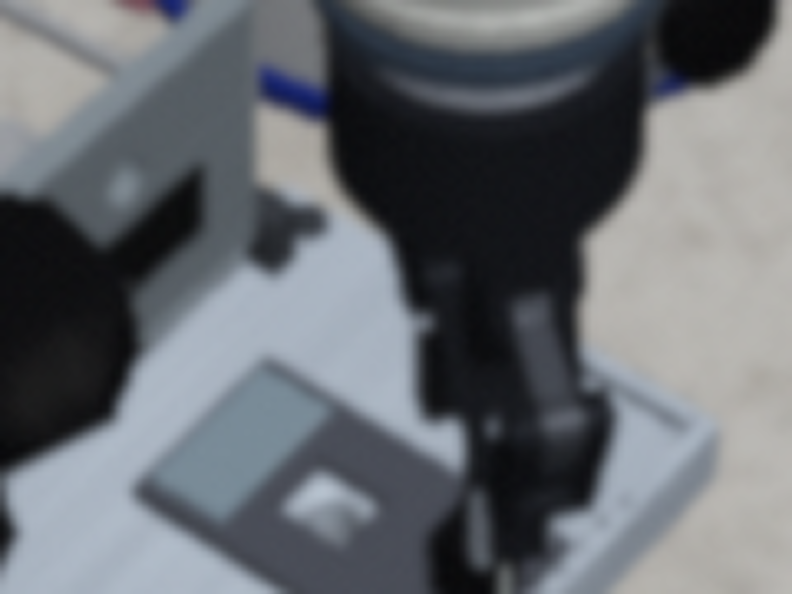

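carry_out:
  series:
    - [0,0,-0.06,0.005,0.003,0,0]
    - [0,0,-0.12,0.005,0.003,0,0]
    - [0,0,-0.18,0.005,0.003,0,0]
    - [0,0,-0.197,0.005,0.003,0.0,0]
    - [0,0,-0.197,0.005,0.003,0.1,0]
    - [0,0,-0.197,0.005,0.003,0.16,0]
    - [0,0,-0.197,0.005,0.003,0.16,0]

```text
clock: 7.72
eef_pos: [456.4, -59.7, 34.5]
tcp_rot: [-3.139, 0.0, 1.416]
contact_force: [-1.1, 0.8, 0.3]
opening: 0.499
grasp_force: 0.0
```

carry_out:
  series:
    - [0,0,0,0,0,0,1]
    - [0,0,0,0,0,0,1]
    - [0,0,0,0,0,0,1]
    - [0,0,0,0,0,0,1]
  force: 20

```text
clock: 8.22
eef_pos: [457.9, -59.9, 35.9]
tcp_rot: [3.141, 0.0, 1.418]
contact_force: [-1.7, 0.8, 4.3]
opening: 0.228
grasp_force: 22.8
```

carry_out:
  series:
    - [0,0,0,0,0,0,0]
    - [0,0,0,0,0,0,0]
    - [0,0,0,0,0,-0.2,0]
    - [0,0,0,0,0,-0.4,1]
    - [0,0,0,0,0.1,-0.58,1]
    - [0,0,0,0,0.3,-0.6,1]
    - [0,0,0,0,0.5,-0.6,1]
    - [0,0,0,0,0.66,-0.6,1]
  force: 40

```text
clock: 9.22
eef_pos: [622.4, -85.4, 185.6]
tcp_rot: [3.141, -0.0, 1.417]
contact_force: [1.0, 0.5, -0.1]
opening: -0.002
grasp_force: 0.0
```

```bash
cat > lid.py <<'E'
from g import *
O=np.array([458+66*np.cos(-.137),-59.8+66*np.sin(-.137)])  # jig origin
def jw(x,y,z): c,s=np.cos(-.137),np.sin(-.137); return np.array([O[0]+c*x-s*y,O[1]+s*x+c*y,z])
E
python3 - <<'E'
from lid import *
s=r.sense();e=s["eef_pos"];print(e,s["tcp_rot"],s["clock"],s["opening"],O)
print(proj("scene",[jw(-76,0,42),jw(-15,0,20)]))
save("scene","s4.png",(240,160,400,280),4.9)
goto(jw(95,0,122)); 
R0=R.from_euler('xyz',s["tcp_rot"])
st=None
for a in (1.5,1.35,1.2,1.05,.9,.75,.6,.45,.3,.2,.1,.06):
    C=(62-90*np.cos(a)+4*np.sin(a)+12, 36+90*np.sin(a)+4*np.cos(a))
    v=R0.inv().apply(jw(C[0],0,C[1])-jw(95,0,122))/250; print(a,np.round(C,1),v.round(3))
E
```

```text
[622.43451951 -85.41319403 185.61444544] [ 3.14091916e+00 -5.88161766e-05  1.41725714e+00] 9.225 -0.0018882548287336668 [523.38159115 -68.81374165]
[[335.97213863 276.16887722]
 [309.65490079 266.81944459]]
turn [0. 0. 0.] shift [ 0.0112 -0.0406  0.2547]
1.5 [ 71.6 126.1] [-0.002 -0.093 -0.016]
1.35 [ 58.2 124.7] [-0.002 -0.147 -0.011]
1.2 [ 45.1 121.3] [-0.003 -0.2    0.003]
1.05 [ 32.7 116.1] [-0.004 -0.249  0.024]
0.9 [ 21.2 109. ] [-0.005 -0.295  0.052]
0.75 [ 10.9 100.3] [-0.006 -0.337  0.087]
0.6 [ 2.  90.1] [-0.006 -0.372  0.127]
0.45 [-5.3 78.7] [-0.007 -0.401  0.173]
0.3 [-10.8  66.4] [-0.007 -0.423  0.222]
0.2 [-13.4  57.8] [-0.007 -0.434  0.257]
0.1 [-15.2  49. ] [-0.007 -0.441  0.292]
0.06 [-15.6  45.4] [-0.007 -0.443  0.306]
```

View pics/s4.png

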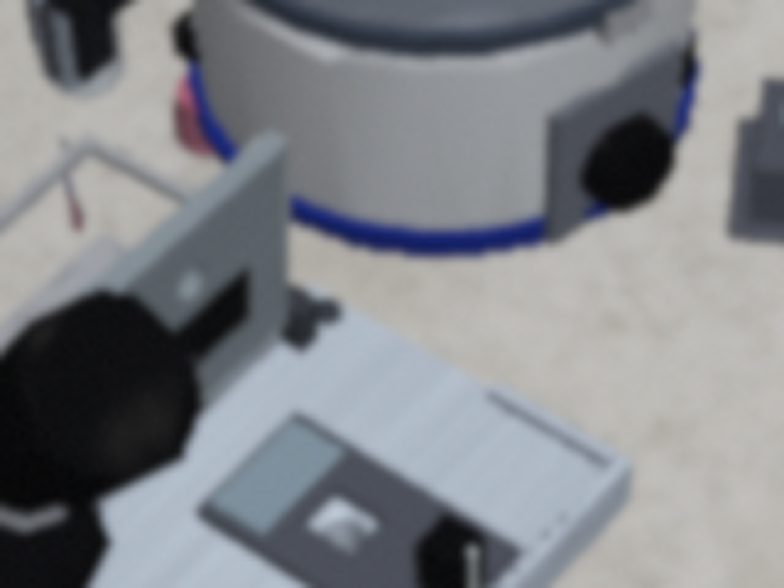

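The white line on the grip (crop 473,560) is where the mark position projects, and the window lies over the hole. The lid is upright, so I'll lower the closed fingers behind it and sweep.

carry_out:
  series:
    - [0,0,0,0.011,-0.03,0.08,1]
    - [0,0,0,0.011,-0.035,0.17,1]
    - [0,0,0,0.011,-0.04,0.255,1]
    - [0,0,0,0.011,-0.04,0.255,1]

```text
clock: 9.78
eef_pos: [609.5, -80.6, 120.1]
tcp_rot: [-3.138, 0.0, 1.417]
contact_force: [0.2, -1.5, -0.1]
opening: -0.001
grasp_force: 0.0
```

carry_out:
  series:
    - [0,0,0,0,-0.05,-0.01,1]
    - [0,0,0,0,-0.1,-0.01,1]
    - [0,0,0,0,-0.147,-0.01,1]
    - [0,0,0,0,-0.2,0.003,1]
    - [0,0,0,0,-0.249,0.024,1]
    - [0,0,0,0,-0.295,0.052,1]
    - [0,0,0,0,-0.337,0.087,1]
    - [0,0,0,0,-0.337,0.087,1]

```text
clock: 10.78
eef_pos: [526.1, -67.7, 98.9]
tcp_rot: [-3.139, -0.0, 1.417]
contact_force: [0.2, -0.2, -0.1]
opening: -0.001
grasp_force: 0.0
```

Run:
```python
from lid import *
for n in ("scene","top"):
  r.grab_frame(n)
  for d in r.silhouettes(n,"lid_edge")[:2]:
    ys,xs=np.where(d["region"]); print(n,d["score"],d["position"],xs.min(),xs.max(),ys.min(),ys.max())
for a in (1.5,.75,.6,.4,.2,.08):
    print(a,[proj(n,[jw(62-106*np.cos(a)+4*np.sin(a),y,36+106*np.sin(a)+4*np.cos(a)) for y in(-55,55)]).round().tolist() for n in("scene","top")])
```

```text
scene 0.7 [245.8, 294.1] 262 329 220 263
scene 0.55 [272.7, 316.4] 281 345 248 293
top 0.79 [234.5, 278.9] 267 308 225 241
1.5 [[[295.0, 186.0], [253.0, 222.0]], [[325.0, 199.0], [270.0, 193.0]]]
0.75 [[[327.0, 216.0], [286.0, 254.0]], [[321.0, 237.0], [267.0, 231.0]]]
0.6 [[[332.0, 223.0], [291.0, 261.0]], [[321.0, 243.0], [267.0, 237.0]]]
0.4 [[[336.0, 232.0], [297.0, 271.0]], [[320.0, 249.0], [267.0, 243.0]]]
0.2 [[[339.0, 241.0], [301.0, 280.0]], [[320.0, 253.0], [267.0, 247.0]]]
0.08 [[[340.0, 246.0], [302.0, 285.0]], [[320.0, 255.0], [268.0, 249.0]]]
```

carry_out:
  series:
    - [0,0,0,0,-0.02,0.04,1]
    - [0,0,0,0,-0.045,0.086,1]
    - [0,0,0,0,-0.065,0.135,1]
    - [0,0,0,0,-0.075,0.17,1]
    - [0,0,0,0,-0.08,0.2,1]
    - [0,0,0,0,-0.08,0.215,1]
    - [0,0,0,0,-0.08,0.215,1]

```text
clock: 11.85
eef_pos: [507.8, -64.9, 46.1]
tcp_rot: [-3.141, 0.0, 1.418]
contact_force: [-2.1, 1.2, 3.9]
opening: -0.002
grasp_force: 2.0
```

Run:
```python
from lid import *
goto([400,-150,150]);goto([435.5,-335.5,120])
r.grab_frame("top"); print(onz("top",409,187,100),onz("top",352,190,100))
for d in r.silhouettes("top","lid_edge")[:1]:
    ys,xs=np.where(d["region"]); print(d["score"],xs.min(),xs.max(),ys.min(),ys.max())
```

```text
turn [0. 0. 0.] shift [-0.4025 -0.3747 -0.4151]
turn [0. 0. 0.] shift [-1.1141 -0.121  -0.2954]
[ 602.16132195 -304.44305199  100.        ] [ 599.18665617 -187.28217683  100.        ]
0.67 269 308 240 252
```

carry_out:
  series:
    - [0,0,0.0,0,0,-0.15,1]
    - [0,0,0.05,-0.1,-0.09,-0.3,1]
    - [0,0,0.1,-0.22,-0.2,-0.42,0]
    - [0,0,0.15,-0.34,-0.32,-0.45,0]
    - [0,0,0.2,-0.5,-0.37,-0.45,0]
    - [0,0,0.25,-0.65,-0.37,-0.45,0]
    - [0,0,0.3,-0.8,-0.37,-0.45,0]
    - [0,0,0.35,-0.95,-0.3,-0.4,0]

```text
clock: 12.95
eef_pos: [398.0, -290.0, 147.3]
tcp_rot: [3.139, -0.002, 0.312]
contact_force: [1.3, -0.0, 0.4]
opening: 0.499
grasp_force: 0.0
```

Run:
```python
from lid import *
s=r.sense();print(s["eef_pos"],s["tcp_rot"],s["opening"],s["clock"])
goto([435.5,-335.5,100],[np.pi,0,.18])
```

```text
[ 397.95731288 -290.00814295  147.33506279] [ 3.13919094e+00 -1.75835715e-03  3.12165186e-01] 0.4992011848640491 12.95
turn [ 0.0007 -0.0006  0.0421] shift [0.0867 0.2188 0.19  ]
```

carry_out:
  series:
    - [0,0,0.042,0.04,0.1,0.05,0]
    - [0,0,0.042,0.085,0.2,0.1,0]
    - [0,0,0.042,0.087,0.219,0.18,0]
    - [0,0,0.042,0.087,0.219,0.18,0]

```text
clock: 13.45
eef_pos: [435.1, -333.2, 100.2]
tcp_rot: [-3.14, 0.001, 0.186]
contact_force: [-1.2, 0.1, 0.1]
opening: 0.498
grasp_force: 0.0
```

Run:
```python
from lid import *
s=r.sense();print(s["eef_pos"],s["tcp_rot"],s["opening"],s["clock"])
save("scene","s5.png",(350,110,480,220),5)
goto([435.5,-335.5,47],[np.pi,0,.18])
```

```text
[ 435.08905271 -333.23738645  100.22576643] [-3.14017209e+00  1.23211095e-03  1.85671395e-01] 0.4979785795544268 13.45
turn [-0.0002  0.0002  0.0019] shift [-0.0008  0.0094  0.2163]
```

View pics/s5.png

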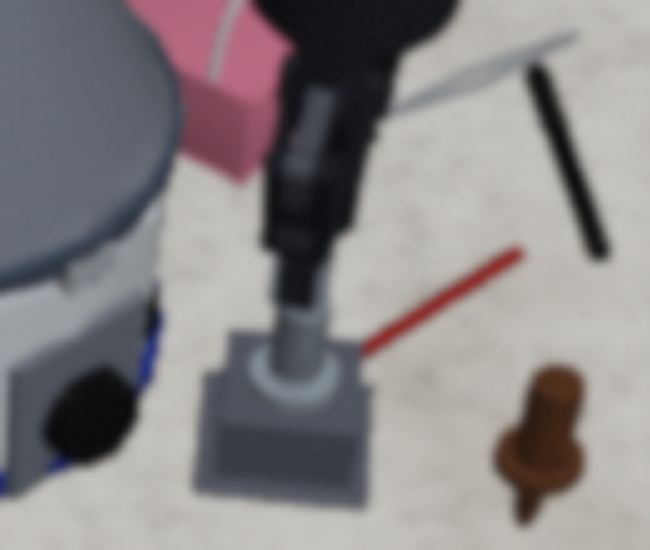

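The fingers are centred over the steel pin (crop 300,340), and the brown look-alike (545,430) is well clear.

carry_out:
  series:
    - [0,0,0,0,0.009,0.08,0]
    - [0,0,0,0,0.009,0.16,0]
    - [0,0,0,0,0.009,0.214,0]
    - [0,0,0,0,0.009,0.214,0]
    - [0,0,0,0,0.009,0.214,1]
    - [0,0,0,0,0.009,0.214,1]
    - [0,0,0,0,0.009,0.214,1]
    - [0,0,0,0,0.009,0.214,1]
  force: 80

```text
clock: 14.5
eef_pos: [436.6, -336.0, 48.9]
tcp_rot: [3.14, -0.001, 0.186]
contact_force: [-1.1, 1.2, 6.8]
opening: 0.233
grasp_force: 78.1
```

carry_out:
  series:
    - [0,0,0,0,0,-0.05,1]
    - [0,0,0,0,0,-0.15,1]
    - [0,0,0,0,0,-0.25,1]
    - [0,0,0,0,0,-0.3,1]

```text
clock: 15.0
eef_pos: [436.5, -336.0, 124.7]
tcp_rot: [3.14, -0.001, 0.186]
contact_force: [-0.5, -0.6, -0.9]
opening: 0.237
grasp_force: 78.9
```

Run:
```python
from lid import *
s=r.sense();print(s["eef_pos"],s["tcp_rot"],s["opening"],s["clock"],s["contact_force"])
goto([400,-150,130]);h=jw(-14.8,0,0);print(h);goto([h[0],h[1],130],[np.pi,0,.18])
```

```text
[ 436.4927712  -335.96577206  124.69439762] [ 3.14007604e+00 -1.38953418e-03  1.86014716e-01] 0.23742919244628466 15.0 [-0.50477373 -0.58549915 -0.87020466]
turn [0. 0. 0.] shift [-0.0059 -0.758  -0.0224]
[508.72026465 -66.79247837   0.        ]
turn [ 0.0005 -0.0004  0.0019] shift [ 0.4831 -1.0047 -0.0221]
```

carry_out:
  series:
    - [0,0,0,-0.06,-0.15,-0.02,1]
    - [0,0,0,-0.06,-0.35,-0.02,1]
    - [0,0,0,-0.03,-0.55,-0.02,1]
    - [0,0,0,0.05,-0.75,-0.02,1]
    - [0,0,0,0.2,-0.85,-0.02,1]
    - [0,0,0,0.36,-0.95,-0.02,1]
    - [0,0,0.002,0.48,-0.99,-0.02,1]
    - [0,0,0.002,0.48,-0.99,-0.02,1]
  force: 110

```text
clock: 16.0
eef_pos: [509.8, -69.0, 127.9]
tcp_rot: [3.141, -0.001, 0.182]
contact_force: [-0.7, -0.2, -0.1]
opening: 0.228
grasp_force: 107.7
```

Run:
```python
from lid import *
s=r.sense();print(s["eef_pos"],s["tcp_rot"],s["opening"],s["clock"],s["contact_force"])
h=jw(-14.8,0,0);goto([h[0],h[1],100],[np.pi,0,.18])
```

```text
[509.76726734 -69.04448438 127.91560584] [ 3.14144205e+00 -1.06107034e-03  1.81845583e-01] 0.22846960991279608 16.0 [-0.72826884 -0.17565168 -0.07993374]
turn [ 0.     -0.0003  0.0006] shift [-0.0026 -0.0096  0.1117]
```

carry_out:
  series:
    - [0,0,0,-0.002,-0.0096,0.06,1]
    - [0,0,0,-0.002,-0.0096,0.1,1]
    - [0,0,0,-0.002,-0.0096,0.1,1]
    - [0,0,0,-0.002,-0.0096,0.1,1]

```text
clock: 16.5
eef_pos: [507.0, -68.2, 102.7]
tcp_rot: [-3.141, 0.0, 0.179]
contact_force: [0.8, -0.1, -0.4]
opening: 0.229
grasp_force: 107.7
```

Run:
```python
from lid import *
s=r.sense();print(s["eef_pos"],s["tcp_rot"],s["clock"],s["contact_force"])
save("scene","s6.png",(270,190,370,270),7.8)
e=s["eef_pos"]; t=e-[0,0,46.9]
f2=lambda w:np.round((proj("scene",w)-[270,190])*7.8)
print("tip",f2([t,t-[1,0,0],t-[0,1,0],e-[0,0,6.9]]).tolist(),"hole",f2([jw(-14.4,0,46)]).tolist())
```

```text
[506.96474189 -68.24362253 102.7315949 ] [-3.14148915e+00  2.71792850e-04  1.79138631e-01] 16.5 [ 0.78670429 -0.06462453 -0.43919234]
tip [[314.0, 503.0], [318.0, 505.0], [316.0, 500.0], [310.0, 391.0]] hole [[304.0, 530.0]]
```

View pics/s6.png

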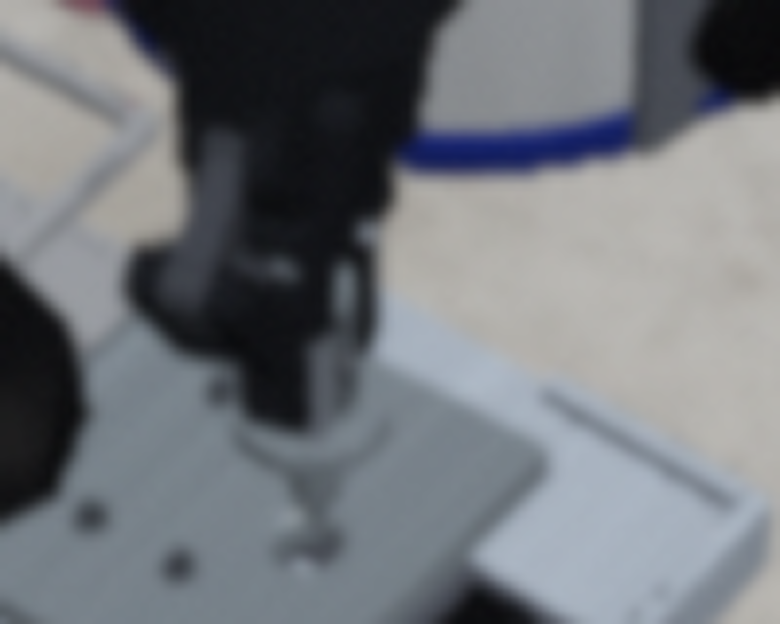

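The tip (crop 318,525) is just above the lid hole (310,547) and about 2 mm short in x. I'll correct that and lower in small steps.

carry_out:
  series:
    - [0,0,0,0.0075,-0.003,0,1]
    - [0,0,0,0.0075,-0.003,0.02,1]
    - [0,0,0,0.0075,-0.003,0.04,1]
    - [0,0,0,0.0075,-0.003,0.055,1]
    - [0,0,0,0.0075,-0.003,0.055,1]

```text
clock: 17.18
eef_pos: [508.6, -66.8, 88.6]
tcp_rot: [-3.141, 0.001, 0.18]
contact_force: [-1.5, -0.3, 0.2]
opening: 0.222
grasp_force: 107.7
```

carry_out:
  series:
    - [0,0,0,0,0,0.02,1]
    - [0,0,0,0,0,0.04,1]
    - [0,0,0,0,0,0.06,1]
    - [0,0,0,0,0,0.07,1]
    - [0,0,0,0,0,0.07,1]

```text
clock: 17.8
eef_pos: [508.8, -66.8, 71.3]
tcp_rot: [-3.141, 0.0, 0.18]
contact_force: [0.1, -0.4, -1.2]
opening: 0.228
grasp_force: 107.7
```

carry_out:
  series:
    - [0,0,0,0,0,0.015,1]
    - [0,0,0,0,0,0.03,1]
    - [0,0,0,0,0,0.04,1]
    - [0,0,0,0,0,0.04,1]

```text
clock: 18.3
eef_pos: [508.7, -66.8, 61.3]
tcp_rot: [-3.141, 0.0, 0.18]
contact_force: [-0.3, 0.0, -0.4]
opening: 0.229
grasp_force: 107.7
```

Nothing is touching, and the tip is in the base hole. I'll carry on until the collar meets the lid.

carry_out:
  series:
    - [0,0,0,0,0,0.01,1]
    - [0,0,0,0,0,0.02,1]
    - [0,0,0,0,0,0.028,1]
    - [0,0,0,0,0,0.028,1]

```text
clock: 18.8
eef_pos: [508.7, -66.8, 54.6]
tcp_rot: [-3.141, 0.0, 0.18]
contact_force: [-2.2, 0.3, 7.1]
opening: 0.228
grasp_force: 107.9
```

carry_out:
  series:
    - [0,0,0,0,0,0.008,1]
    - [0,0,0,0,0,0.008,1]

```text
clock: 19.05
eef_pos: [508.5, -66.8, 52.8]
tcp_rot: [-3.141, 0.001, 0.18]
contact_force: [-4.8, 0.3, 11.1]
opening: 0.231
grasp_force: 108.2
```

carry_out:
  series:
    - [0,0,0,0,0,0.006,1]
    - [0,0,0,0,0,0.006,1]
    - [0,0,0,0,0,0.006,1]

```text
clock: 19.42
eef_pos: [508.5, -66.8, 51.8]
tcp_rot: [-3.141, 0.001, 0.18]
contact_force: [-6.7, 1.3, 17.6]
opening: 0.227
grasp_force: 109.0
```

carry_out:
  series:
    - [0,0,0,0,0,0.008,1]
    - [0,0,0,0,0,0.008,1]
    - [0,0,0,0,0,0.008,1]
    - [0,0,0,0,0,0.008,1]

```text
clock: 19.92
eef_pos: [508.5, -66.8, 50.6]
tcp_rot: [-3.141, 0.001, 0.18]
contact_force: [-10.7, 1.6, 29.8]
opening: 0.228
grasp_force: 110.5
```

Run:
```python
from lid import *
save("scene","s7.png",(260,190,380,280),6.5)
s=r.sense();print(s["eef_pos"],s["contact_force"],s["wrist_torque"],s["clock"])
f2=lambda w:np.round((proj("scene",w)-[260,190])*6.5).tolist()
for a in(0,.04,.08): print(a,f2([jw(62-106*np.cos(a)+4*np.sin(a),y,36+106*np.sin(a)+4*np.cos(a)) for y in(-55,55)]))
print(f2([jw(-76,0,50),jw(-83,0,27)]))
```

```text
[508.46680898 -66.78736231  50.6409141 ] [-11.51169365   1.44129187  28.58693517] [ 0.1250909   1.50459138 -0.04241724] 19.975
0 [[522.0, 385.0], [275.0, 635.0]]
0.04 [[522.0, 376.0], [274.0, 626.0]]
0.08 [[521.0, 365.0], [272.0, 616.0]]
[[494.0, 543.0], [513.0, 605.0]]
```

View pics/s7.png

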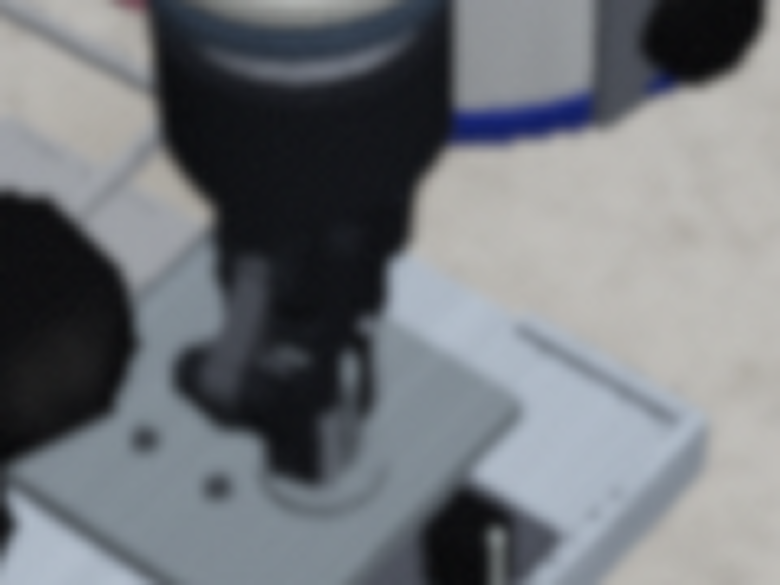

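The picture shows the lid level, with the collar seated on it (crop 325,490) and the lid corner at (520,408). The white line (497,550) is still at the mark. The hold is steady at about 29 N, so I'm handing in.

```bash
python3 -c "
from rig import r
print(r.sign_off())"
```

```text
the job is handed in; nothing more can be done
None
```

I handed the job in at about 20 s: the carriage is at the centre mark, the lid is pressed shut, and the steel pin is through to its collar and still held down at about 29 N; no verdict came back.

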